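Release the key left latched on the bench switch unit

TASK

One of the four identical keys on the bench switch unit has been left latched down. Working from the robot's left end of the row to its right end, tap every key lightly with a fingertip to feel which one it is - gently enough that the keys that are up are not pushed down and the latched one stays latched - and after the fourth tap press the latched key firmly down until its catch lets go, then withdraw so that all four keys stand up. Grasp and lift nothing, and leave the pots and tools around the unit where they are.

Things in the scene. Friction and masses are not known exactly. Their poses are not given: they have to be found in the camera images.
- console: bench switch unit: grey box 140 mm (x) by 300 mm (y), flat deck 55 mm above the bench, fixed. Origin: centre of its underside; x points away from the robot's side, y along the key row to the robot's left, z up. The keys stand in a row at x = -30 mm, y = +75, +25, -25, -75 mm, each in a 4 mm high bezel.
- key1: the left-most (robot's left, y = +75 mm) of four identical square black keys, cap 28 x 28 x 12 mm. Origin: centre of the cap's top face; z up. All keys move straight down: top 77 mm above the bench when up, 71 mm when latched, 66 mm when bottomed. Exactly one of the four, any of them, starts latched.
- key2: the second from the left (y = +25 mm) of four identical square black keys, cap 28 x 28 x 12 mm. Origin: centre of the cap's top face; z up. Any up key begins to give at a push of 1 N, then 2 mm for each further 1 N (4 N at 6 mm down), and springs back when let go.
- key3: the third from the left (y = -25 mm) of four identical square black keys, cap 28 x 28 x 12 mm. Origin: centre of the cap's top face; z up. Whichever key is latched is solid under a push below 4 N; a slow firm push of 6 to 7 N (more if fast) drives it 3 mm or more below its latched height, where its catch lets go; it then springs up with the finger.
- key4: the right-most (y = -75 mm) of four identical square black keys, cap 28 x 28 x 12 mm. Origin: centre of the cap's top face; z up. All keys feel alike when up, as said for key2, and when latched, as said for key3.
- paint_pot: small closed plastic paint pot, 32 mm across, 30 mm tall, standing on the switch unit's deck near its left end, behind the key row (origin: centre of its underside); loose, to be left alone
- turned_knob: small turned wooden knob, 30 mm across, 32 mm tall, standing on the deck near the right end, behind the key row (origin: centre of its underside); loose, to be left alone
- glue_jar: closed amber glass jar, 52 mm across, 60 mm tall, on the bench to the left of the switch unit (origin: centre of its underside); loose, to be left alone
- sanding_block: cork sanding block 50 x 90 x 30 mm on the bench to the right of the switch unit (origin: centre of its underside); loose, to be left alone
- screwdriver: screwdriver with a red handle, lying on the bench beyond the switch unit (origin near its middle); loose, to be left alone
- spool: wooden ring-shaped spool, 56 mm across, 30 mm tall, on the bench beyond the switch unit (origin: centre of its underside); loose, to be left alone
- mallet_head: dark wooden cylinder, 48 mm across, 50 mm tall, standing on the bench between the robot and the right part of the switch unit (origin: centre of its underside); loose, to be left alone

How it is judged (in metres and radians):
On the way, in this order (a step that is already met when the one before it is completed fails the run):
1. key 1 from the left is tapped with the fingers (contact force between the fingers and key1 above 0.3 N), for 0.02 s.
2. key 2 from the left is tapped with the fingers (contact force between the fingers and key2 above 0.3 N), for 0.02 s.
3. key 3 from the left is tapped with the fingers (contact force between the fingers and key3 above 0.3 N), for 0.02 s.
4. key 4 from the left is tapped with the fingers (contact force between the fingers and key4 above 0.3 N), for 0.02 s.
5. after the taps, the latched key is released: all four keys stand up (top within 2 mm of full height) (z of each of key1, key2, key3, key4 in the frame of console above 0.075 m), for 0.2 s.
At the end, for the whole second after the job is handed in: all four keys stand fully up (tops within 2 mm of full height, at rest) and the loose things are within 15 mm of where they began (all of step 5 and linear speed of each of key1, key2, key3, key4 below 0.01 m/s and distance of each of paint_pot, turned_knob, glue_jar, sanding_block, screwdriver, spool, mallet_head from where it was at the start of the episode below 0.015 m); the robot touches nothing.
It fails at once if a key that was up is pushed down 5 mm or more while another is latched (a tap that was not light) ((z of each of key2, key1 in the frame of console below 0.072 m or z of each of key3, key1 in the frame of console below 0.072 m or z of each of key3, key2 in the frame of console below 0.072 m or z of each of key4, key1 in the frame of console below 0.072 m or z of each of key4, key2 in the frame of console below 0.072 m or z of each of key4, key3 in the frame of console below 0.072 m) and (contact force between the arm and key1 above 0.2 N or contact force between the arm and key2 above 0.2 N or contact force between the arm and key3 above 0.2 N or contact force between the arm and key4 above 0.2 N)).
It fails at once if a key is pushed with more than 25 N (contact force between the arm and key1 above 25 N or contact force between the arm and key2 above 25 N or contact force between the arm and key3 above 25 N or contact force between the arm and key4 above 25 N).
It fails at once if the unit's housing is struck with more than 25 N (contact force between the arm and console above 25 N).
It fails at once if one of the loose things around is lifted or moved by more than 15 mm (distance of any of paint_pot, turned_knob, glue_jar, sanding_block, screwdriver, spool, mallet_head from where it was at the start of the episode above 0.015 m).
It also fails if it takes over 64 s, if anything falls off the work surface, if the arm or the gripper's body presses on something with over 40 N, if the wrist force passes 120 N, or if a joint passes its speed limit or range.

ROBOT

A 7-joint arm with a two-finger parallel gripper is mounted at the origin on the work surface. World frame = base frame: x ahead of the robot, y to its left, z up, the work surface at z = 0. Lengths are in mm, angles in degrees, forces in N, time in s.
With the tool pointing down it reaches from about 400 to 850 mm from the base axis. Payload 10.4 kg.
Tool frame: the origin (TCP) lies between the finger pads; the fingertips stand 14 mm ahead of it and the grasp point (between the pads) lies 5 mm behind it; z points along the fingers, y is the line along which they close (so a half turn about z gives the same grasp; the last joint's range is limited). The gripper opens to 85 mm and grips with 20 to 120 N. Pads are 22 mm wide; open, the fingers measure 114 mm over their backs; the gripper's body (76 mm by 85 mm) begins 54 mm behind the grasp point. The pads swing forward as they close: fully open they stand 13 mm farther back than shut.
Start: joints at [-69.076, 19.034, -3.707, 83.658, 1.238, 77.344, -5.071], TCP at [236.334, 578.615, 245.338] pointing down, gripper open.
Joint ranges: [-148.97, 148.97], [-28.65, 121.19], [-84.17, 76.75], [9.2, 138.47], [-72.65, 252.65], [3.7, 117.97], [-149.18, 149.18]. Speed limits (degrees/s): [127.2, 127.2, 159.86, 159.86, 180, 180, 180].

INTERFACE

Orientations are given as a 3x3 rotation matrix whose columns are the frame's x, y, z axes.
In Python, from bench import sense, get_image, camera_params, finish_job, regions_of, pinpoint gives the robot as it stands.
- The arm moves only by the tool carry_out, never from a script. Its arguments are lists of equal length, an entry for each row: "travel": the shift along the tool's x, y, z in mm, a list of three; "turn": the turn about the tool's z in degrees; "gripper": the finger opening in mm, from 0 to 85.4. A call has 1 to 8 rows; each row shifts and turns the commanded pose from where the row before left it, along the tool's axes as they then stand; what a row does not reach is not made up. A row lasts 1/10 s, in which the tool goes at most 50 mm and 8.59 degrees, less where a joint would pass 70% of its speed; a pose out of reach is approached as far as the arm can. A call is refused whole if a number of a shift passes 50 or a number of a turn 8.59, either way. A call with a gripper value outside its range is refused whole. The fingers move at their own pace and stop on an object; the grip force is fixed at half the most. Time passes only in rows, so rows that do not move let the fingers close. It gives the time, the measured TCP pose, the force, the opening and the grip force at its end, in the units of the state.
- sense(): the state, without advancing time (a new reading comes with each control period).
- get_image(name): name is "scene" or "top" or "wrist"; returns the picture (384x512x3 uint8, red, green, blue); there is no depth.
- camera_params(name): a dict with "fx", "fy", "cx", "cy" (pixels), "world_to_cam" (4x4, takes a point from world to camera coordinates). Camera axes: x right, y down, z forward; pixel columns grow to the right and rows downward; lengths in mm; the calibration is good to about 2 mm. The wrist camera is an equidistant fisheye: a pixel r from the principal point sees the ray r / f radians off the axis. A picture is of the moment at which its call begins: read the wrist's pose just before it. camera_params takes no time and is no camera call; for the wrist camera it gives the pose at the moment of the call.
- finish_job(): hands the job in; it is judged then, once.
Trained networks look in the newest picture that a camera, given by its name, has taken for a name from the list of things; names that differ only in an ending like _2 or _b are one class to them, and where a whole thing is asked for, a point or a joint stands for the part that bears it (a point fixed in the world has none). Each returns a list of dicts, best first, with "p" (0 to 1); they miss things now and then, are a little off and sometimes report something else, mostly with a low value. They report only what shows in the picture. A call takes as long as a camera call.
- regions_of(camera, thing): "pixels" (384x512 bool, what is visible of it).
- pinpoint(camera, thing): "position" ([x, y, z] in mm, in world coordinates, good to about 4 mm: a listed point, or the origin of a listed thing).
The state is a dict: "time": time; "joint_positions": joint angles; "dq": joint speeds; "effort": joint torques, N m; "ee_pos": TCP position; "tool_rot": TCP orientation; "contact_force": force on the tool from outside, world axes, zero at the start; "moment": the same for the moment, N m; "grip_width": finger opening in mm; "grip_force": force on a finger pad.
Only numpy, scipy, OpenCV 4.12 (cv2) and the standard library are available. Lean on these libraries where they do the work, as an engineer would, in place of code of your own. Each camera call takes 0.05 s, during which the arm holds its last target. There are 200 camera calls.

## Working session

There is one attempt and no reset: what is moved stays moved. The work goes in short steps, Python scripts to look and compute and a tool call to move; the robot and the scene stay as the last step left them, time stands still between calls to the robot, and variables do not carry over. Pictures are saved under pics/ and viewed, at most 10 in all, crops included, and the job is handed in when it is done.

Besides the shell and the picture viewer there is one more tool, called after "Call:" by a JSON object that holds its "api" and its "payload". carry_out: Moves the arm, as the interface text tells. Its arguments: {"type":"object","properties":{"travel":{"type":"array"},"turn":{"type":"array"},"gripper":{"type":"array"}},"required":["travel","turn","gripper"]}

```bash
mkdir -p pics
python3 - <<'E'
from bench import *
import cv2, numpy as np
s=sense(); print(s['time'],s['ee_pos'],np.round(s['tool_rot'],3).tolist(),s['contact_force'],s['grip_width'])
a=get_image('top'); b=get_image('scene')
cv2.imwrite('pics/a.png',np.hstack([cv2.resize(x,(400,300)) for x in (a,b)])[:,:,::-1])
cv2.imwrite('pics/top.png',a[:,:,::-1])
for n in ['console','key1','key2','key3','key4','paint_pot','turned_knob','mallet_head','glue_jar','sanding_block']:
  print(n,[(np.round(d['position']).tolist(),round(d['p'],2)) for d in pinpoint('top',n)][:4])
p=camera_params('top');print({k:np.round(v,3).tolist() for k,v in p.items()})
E
```

```text
0.0 [236.22237131 578.27439262 244.53210108] [[-0.926, 0.378, -0.0], [0.378, 0.926, -0.001], [-0.0, -0.001, -1.0]] [ 0.70634225 -0.20291604 -0.65291867] 85.71462272291629
console [([581.0, -127.0, 1.0], 0.85), ([748.0, -228.0, 2.0], 0.57)]
key1 [([547.0, -108.0, 75.0], 0.62), ([537.0, -59.0, 79.0], 0.6), ([557.0, -152.0, 78.0], 0.57), ([568.0, -204.0, 74.0], 0.49)]
key2 [([547.0, -108.0, 75.0], 0.62), ([537.0, -59.0, 79.0], 0.6), ([557.0, -152.0, 78.0], 0.57), ([568.0, -204.0, 74.0], 0.49)]
key3 [([547.0, -108.0, 75.0], 0.62), ([537.0, -59.0, 79.0], 0.6), ([557.0, -152.0, 78.0], 0.57), ([568.0, -204.0, 74.0], 0.49)]
key4 [([547.0, -108.0, 75.0], 0.62), ([537.0, -59.0, 79.0], 0.6), ([557.0, -152.0, 78.0], 0.57), ([568.0, -204.0, 74.0], 0.49)]
paint_pot [([590.0, -11.0, 55.0], 0.49)]
turned_knob [([627.0, -243.0, 54.0], 0.67)]
mallet_head [([473.0, -201.0, 1.0], 0.71), ([558.0, -155.0, 78.0], 0.21)]
glue_jar [([579.0, 111.0, 2.0], 0.59)]
sanding_block [([668.0, -348.0, -2.0], 0.91)]
{'fx': 354.848, 'fy': 354.848, 'cx': 253.189, 'cy': 189.945, 'world_to_cam': [[0.025, -1.0, -0.012, 29.52], [-0.994, -0.024, -0.102, 583.628], [0.102, 0.014, -0.995, 927.343], [0.0, 0.0, 0.0, 1.0]]}
```

View pics/top.png

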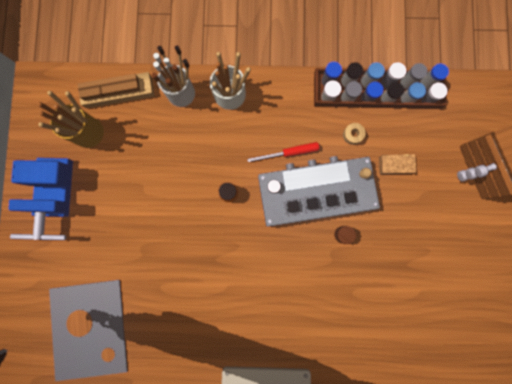

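The top view shows the unit at about (320,190) px, with the keys at (293,206), (312,203), (332,200) and (352,198). That matches the network's key positions: row yaw is about 12° and key1 is near (536,-57). I'll shut the fingers, turn the tool in line with the row and travel there.

Call:
{"api": "carry_out", "payload": {"travel": [[0, 0, 0], [0, 0, 0], [0, 0, 0], [0, 0, 0], [-10.8, -45.6, 0], [-10.8, -45.6, 0], [-10.8, -45.6, 0], [-10.8, -45.6, 0]], "turn": [-8.55, -8.55, -8.55, -8.55, 0, 0, 0, 0], "gripper": [0, 0, 0, 0, 0, 0, 0, 0]}}

```text
time: 1.4
ee_pos: [317.0, 407.4, 245.4]
tool_rot: [[-0.978, -0.208, 0.0], [-0.208, 0.978, 0.0], [-0.0, 0.0, -1.0]]
contact_force: [0.7, 1.0, 0.6]
grip_width: 0.3
grip_force: 0.0
```

Call:
{"api": "carry_out", "payload": {"travel": [[-10.8, -45.6, 0], [-10.8, -45.6, 0], [-10.8, -45.6, 0], [-10.8, -45.6, 0], [-10.8, -45.6, 0], [-10.8, -45.6, 0], [-10.8, -45.6, 0], [-10.8, -45.6, 0]], "turn": [0, 0, 0, 0, 0, 0, 0, 0], "gripper": [0, 0, 0, 0, 0, 0, 0, 0]}}

```text
time: 2.2
ee_pos: [477.2, 68.4, 245.7]
tool_rot: [[-0.978, -0.208, 0.001], [-0.208, 0.978, 0.001], [-0.001, 0.0, -1.0]]
contact_force: [0.7, 1.2, 0.1]
grip_width: 0.2
grip_force: 0.0
```

Call:
{"api": "carry_out", "payload": {"travel": [[-10.8, -45.6, 0], [-10.8, -45.6, 0], [-10.8, -45.6, 0], [0, 0, 30], [0, 0, 30], [0, 0, 0], [0, 0, 0]], "turn": [0, 0, 0, 0, 0, 0, 0], "gripper": [0, 0, 0, 0, 0, 0, 0]}}

```text
time: 2.9
ee_pos: [536.8, -56.7, 185.9]
tool_rot: [[-0.978, -0.208, -0.0], [-0.208, 0.978, -0.0], [0.0, 0.0, -1.0]]
contact_force: [-0.4, -1.0, 0.3]
grip_width: 0.0
grip_force: 0.0
```

Run:
```python
from bench import *
import cv2, numpy as np
F=[]
s=sense(); print(s['time'],s['ee_pos'],np.round(s['tool_rot'],3).tolist(),s['grip_width'])
w=get_image('wrist'); F.append((sense()['contact_force'],sense()['ee_pos']))
cv2.imwrite('pics/w1.png',w[:,:,::-1])
for n in ['key1','console']:
  print(n,[(np.round(d['position'],1).tolist(),round(d['p'],2)) for d in pinpoint('wrist',n)][:4]); F.append((sense()['contact_force'],sense()['ee_pos']))
print(np.round(np.array(F),2).tolist())
```

```text
2.9 [536.81598846 -56.697764   185.89702854] [[-0.978, -0.208, -0.0], [-0.208, 0.978, -0.0], [0.0, 0.0, -1.0]] 0.010734579338287899
key1 [([536.9, -59.5, 71.0], 0.85), ([545.7, -104.2, 73.7], 0.77), ([558.6, -158.3, 79.4], 0.73), ([562.9, -204.5, 66.2], 0.59)]
console [([581.1, -128.2, -0.1], 0.73)]
[[[0.14, 0.3, -0.31], [537.4, -56.68, 186.75]], [[-0.44, 0.47, 0.16], [537.64, -56.67, 187.09]], [[-0.11, 0.13, 0.07], [537.66, -56.62, 187.07]]]
```

View pics/w1.png

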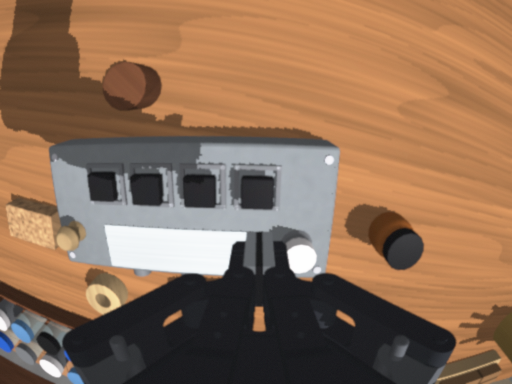

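The wrist view shows the four keys at (257,191), (200,190), (147,188) and (103,186) px, and the shut fingers hang at about (258,270). Both measurements put key1 near (537,-58), so the tool is over it. I'll descend to just above the key and check the noise in the readings.

```bash
cat > h.py <<'E'
from bench import *
import numpy as np
def rd(n=8):
    R=[]
    for _ in range(n):
        get_image('top'); s=sense(); R.append([*s['contact_force'],*s['ee_pos']])
    R=np.array(R); print('t',round(s['time'],2),'mean',R.mean(0).round(2),'std',R.std(0).round(2))
E
echo
```

```text
(no output)
```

Call:
{"api": "carry_out", "payload": {"travel": [[0, 0, 30], [0, 0, 30], [0, 0, 15], [0, 0, 10], [0, 0, 0], [0, 0, 0]], "turn": [0, 0, 0, 0, 0, 0], "gripper": [0, 0, 0, 0, 0, 0]}}

```text
time: 3.65
ee_pos: [537.6, -56.8, 101.5]
tool_rot: [[-0.978, -0.208, 0.002], [-0.208, 0.978, 0.0], [-0.002, -0.0, -1.0]]
contact_force: [0.0, -0.2, 0.7]
grip_width: -0.3
grip_force: 0.0
```

```bash
python3 -c "
from h import *
rd(8)
import cv2; cv2.imwrite('pics/s1.png',get_image('scene')[:,:,::-1])"
```

```text
t 4.05 mean [-1.4000e-01  1.7000e-01  2.0000e-01  5.3731e+02 -5.6830e+01  1.0111e+02] std [0.59 0.41 0.58 0.26 0.02 0.37]
```

Call:
{"api": "carry_out", "payload": {"travel": [[0, 0, 5], [0, 0, 3], [0, 0, 1], [0, 0, 1], [0, 0, 0], [0, 0, 0], [0, 0, 0]], "turn": [0, 0, 0, 0, 0, 0, 0], "gripper": [0, 0, 0, 0, 0, 0, 0]}}

```text
time: 4.8
ee_pos: [536.8, -56.9, 90.4]
tool_rot: [[-0.978, -0.208, 0.0], [-0.208, 0.978, 0.0], [-0.0, 0.0, -1.0]]
contact_force: [-1.0, -0.3, 2.0]
grip_width: -0.1
grip_force: 0.5
```

```bash
python3 -c "
from h import *
rd(6)"
```

```text
t 5.1 mean [-5.4000e-01 -1.4000e-01  1.0600e+00  5.3683e+02 -5.6870e+01  9.0350e+01] std [0.45 0.69 0.62 0.01 0.01 0.02]
```

Call:
{"api": "carry_out", "payload": {"travel": [[0, 0, 0.5], [0, 0, 0.5], [0, 0, 0.5], [0, 0, 0], [0, 0, 0]], "turn": [0, 0, 0, 0, 0], "gripper": [0, 0, 0, 0, 0]}}

```text
time: 5.6
ee_pos: [536.8, -56.9, 88.8]
tool_rot: [[-0.978, -0.208, 0.0], [-0.208, 0.978, 0.0], [-0.0, 0.0, -1.0]]
contact_force: [-0.4, -0.1, 1.1]
grip_width: -0.2
grip_force: 0.9
```

```bash
python3 -c "
from h import *
rd(6)"
```

```text
t 5.9 mean [-9.6000e-01 -4.4000e-01  1.8400e+00  5.3684e+02 -5.6850e+01  8.8820e+01] std [0.56 0.36 0.5  0.02 0.01 0.01]
```

Key1 gives at about 0.5 N/mm and was first met with the tip at 77, so it is up. On to key2.

Call:
{"api": "carry_out", "payload": {"travel": [[0, 0, -10], [0, -25, 0], [0, -25, 0], [0, 0, 0], [0, 0, 6], [0, 0, 2], [0, 0, 1], [0, 0, 1]], "turn": [0, 0, 0, 0, 0, 0, 0, 0], "gripper": [0, 0, 0, 0, 0, 0, 0, 0]}}

```text
time: 6.7
ee_pos: [547.1, -104.8, 88.7]
tool_rot: [[-0.978, -0.209, -0.0], [-0.209, 0.978, 0.001], [0.0, 0.001, -1.0]]
contact_force: [-2.0, 1.5, 2.3]
grip_width: -0.1
grip_force: 1.0
```

```bash
python3 -c "
from h import *
rd(8)"
```

```text
t 7.1 mean [-5.1000e-01  1.2100e+00  1.6100e+00  5.4727e+02 -1.0530e+02  8.8860e+01] std [0.57 0.34 0.49 0.1  0.27 0.12]
```

Key2 pushes back with 1.6 N at tip 74.8, so it is up. On to key3.

Call:
{"api": "carry_out", "payload": {"travel": [[0, 0, -10], [0, -25, 0], [0, -25, 0], [0, 0, 0], [0, 0, 6], [0, 0, 2], [0, 0, 1], [0, 0, 1]], "turn": [0, 0, 0, 0, 0, 0, 0, 0], "gripper": [0, 0, 0, 0, 0, 0, 0, 0]}}

```text
time: 7.9
ee_pos: [557.4, -153.8, 88.7]
tool_rot: [[-0.978, -0.209, -0.001], [-0.209, 0.978, 0.001], [0.0, 0.001, -1.0]]
contact_force: [-1.9, 1.1, 2.4]
grip_width: -0.3
grip_force: 1.0
```

```bash
python3 -c "
from h import *
rd(8)"
```

```text
t 8.3 mean [  -0.83    1.25    1.48  557.66 -154.2    88.85] std [0.62 0.34 0.43 0.11 0.22 0.11]
```

Key3 gives 1.5 N with the same grip-force sign, so it is up. On to key4.

Call:
{"api": "carry_out", "payload": {"travel": [[0, 0, -10], [0, -25, 0], [0, -25, 0], [0, 0, 0], [0, 0, 6], [0, 0, 2], [0, 0, 1], [0, 0, 1]], "turn": [0, 0, 0, 0, 0, 0, 0, 0], "gripper": [0, 0, 0, 0, 0, 0, 0, 0]}}

```text
time: 9.1
ee_pos: [568.0, -202.8, 88.6]
tool_rot: [[-0.978, -0.209, -0.0], [-0.209, 0.978, 0.0], [0.0, 0.0, -1.0]]
contact_force: [0.2, 0.1, -0.4]
grip_width: 0.1
grip_force: 0.0
```

```bash
python3 -c "
from h import *
rd(8); print(sense()['grip_force'])"
```

```text
t 9.5 mean [-1.0000e-02  2.9000e-01 -9.0000e-02  5.6799e+02 -2.0334e+02  8.8810e+01] std [0.58 0.38 0.44 0.04 0.21 0.12]
0.0
```

Nothing is felt at 74.8 over key4, so it is the latched one. I'll feel down to its latched height gently.

Call:
{"api": "carry_out", "payload": {"travel": [[0, 0, 1.5], [0, 0, 1], [0, 0, 0.5], [0, 0, 0.5], [0, 0, 0.3], [0, 0, 0.2], [0, 0, 0], [0, 0, 0]], "turn": [0, 0, 0, 0, 0, 0, 0, 0], "gripper": [0, 0, 0, 0, 0, 0, 0, 0]}}

```text
time: 10.3
ee_pos: [567.9, -203.6, 84.9]
tool_rot: [[-0.978, -0.208, 0.0], [-0.208, 0.978, 0.0], [-0.0, 0.0, -1.0]]
contact_force: [-2.1, 1.3, 4.8]
grip_width: 0.3
grip_force: 2.0
```

```bash
python3 -c "
from h import *
rd(6); print(sense()['grip_force'])"
```

```text
t 10.6 mean [-2.2500e+00  5.6000e-01  4.0800e+00  5.6790e+02 -2.0358e+02  8.4810e+01] std [0.52 0.32 0.39 0.01 0.01 0.02]
2.007472850382328
```

Key4 is solid at 71 mm with 4 N, so it has been tapped and is latched. Now I'll back off and give the firm slow press.

Call:
{"api": "carry_out", "payload": {"travel": [[0, 0, -3], [0, 0, 0], [0, 0, 2.5], [0, 0, 1.5], [0, 0, 1], [0, 0, 0.8], [0, 0, 0.8], [0, 0, 0.6]], "turn": [0, 0, 0, 0, 0, 0, 0, 0], "gripper": [0, 0, 0, 0, 0, 0, 0, 0]}}

```text
time: 11.4
ee_pos: [568.3, -203.6, 81.4]
tool_rot: [[-0.978, -0.208, 0.001], [-0.208, 0.978, 0.0], [-0.001, 0.0, -1.0]]
contact_force: [-2.9, 1.0, 12.2]
grip_width: 0.1
grip_force: 6.0
```

```bash
python3 -c "
from h import *
rd(6); print(sense()['grip_force'])"
```

```text
t 11.7 mean [  -1.89    0.62    7.76  568.25 -203.64   81.19] std [0.45 0.15 0.29 0.01 0.02 0.04]
4.069819003343582
```

Call:
{"api": "carry_out", "payload": {"travel": [[0, 0, -2], [0, 0, -2], [0, 0, -2], [0, 0, -1], [0, 0, 0], [0, 0, 0]], "turn": [0, 0, 0, 0, 0, 0], "gripper": [0, 0, 0, 0, 0, 0]}}

```text
time: 12.3
ee_pos: [568.2, -203.6, 87.6]
tool_rot: [[-0.978, -0.208, 0.001], [-0.208, 0.978, -0.0], [-0.0, -0.0, -1.0]]
contact_force: [1.9, -0.9, 1.7]
grip_width: -0.0
grip_force: 1.3
```

```bash
python3 -c "
from h import *
rd(6); print(sense()['grip_force'])"
```

```text
t 12.6 mean [   1.94   -0.69    2.54  568.08 -203.6    87.57] std [0.5  0.64 0.46 0.08 0.02 0.02]
1.2846464663743973
```

At tip 73.6 key4 now follows the finger up with 2.5 N, so the catch has let go. I'll withdraw fully and look once.

Call:
{"api": "carry_out", "payload": {"travel": [[0, 0, -2], [0, 0, -3], [0, 0, -15], [0, 0, -30], [0, 0, -40], [0, 0, 0], [0, 0, 0], [0, 0, 0]], "turn": [0, 0, 0, 0, 0, 0, 0, 0], "gripper": [0, 0, 0, 0, 0, 0, 0, 0]}}

```text
time: 13.4
ee_pos: [567.4, -203.3, 177.1]
tool_rot: [[-0.978, -0.208, -0.001], [-0.208, 0.978, 0.001], [0.001, 0.001, -1.0]]
contact_force: [0.3, 0.5, -0.7]
grip_width: 0.1
grip_force: 0.0
```

```bash
python3 -c "
from h import *
import cv2
rd(4); cv2.imwrite('pics/w2.png',get_image('wrist')[:,:,::-1])"
```

```text
t 13.6 mean [-1.6000e-01  1.9000e-01  1.8000e-01  5.6736e+02 -2.0336e+02  1.7670e+02] std [0.41 0.04 0.34 0.08 0.05 0.06]
```

View pics/w2.png

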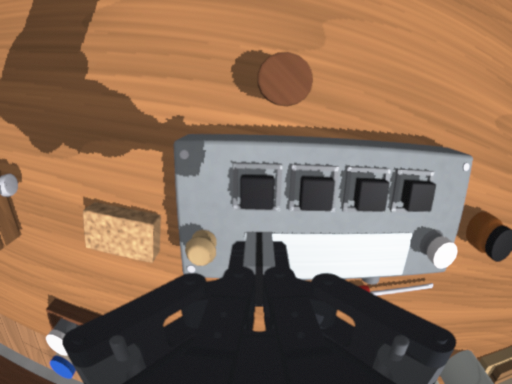

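The keys, at (257,191), (317,193), (372,195) and (418,196) px, all look equally raised. The pot, knob, mallet head and block are undisturbed and the arm is clear.

```bash
python3 -c "
from bench import *
print(finish_job())"
```

```text
the job is handed in; nothing more can be done
None
```

Key 4 (right-most) was the latched one: I tapped all four keys left to right, pressed key 4 until its catch let go, withdrew, and handed the job in at about 14 s with all four keys looking up and the things in view undisturbed; no verdict was returned.

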